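# Bolt the parts case shut

## Task

Bolt the black parts case shut: take the red ball handle, slide the spring-loaded bolt across to your left until you feel it meet its stop, then, while holding it there, swing the handle down towards the front (the robot's side) all the way into the notch and let go, so that it stays locked. Feel your way: never force the handle against the brass rail or the stop with more than a light push (12 N), and do not disturb the other things on the bench or the tin on the case.

Things in the scene. Friction and masses are not known exactly. Their poses are not given: they have to be found in the camera images.
- case: Black parts case, 140 (x) x 260 (y) x 85 mm high, fixed to the bench; grey lid leaf on its -y part, blue on its +y part. Origin: centre of its underside; x points away from the robot (front face at x = -70 mm), y to the left, z up. A steel barrel bolt (12 mm rod along y) lies on the lid near the front edge in two 10 mm guide blocks at y = 52 and 80 mm, up to z = 111 mm.
- bolt_axis (a point): Point fixed on the case, on the rod's axis, where the handle's stem stands when the bolt is fully back: 101 mm above the bench, 52 mm nearer the front than the case's centre, 55 mm to its -y side. Axes as the case's; the rod's axis runs along y.
- rail_line (a point): Point fixed on the case at x = -67, y = -55, z = 123 mm: on the top line of the brass rail, which runs along y in front of the rod (6 mm thick, up to z = 123 mm) and keeps the handle from swinging down except at the notch at its +y end: 12 mm wide, for the 10 mm stem, open down to the lid.
- stop_mid (a point): Point fixed on the case at x = -52, y = 6, z = 123 mm: middle of the range of the brass stop's face. The stop (8 mm along y, x = -70 to -40 mm, up to z = 123 mm) is one piece with the rail; its face is flush with the notch's +y edge, so a stem touching it is inside the notch, with 2 mm to spare on the -y side. Stop and notch sit up to 20 mm either way along y, differing per case, unmeasured.
- bolt (a joint): How far the bolt is slid along the case's +y, in m: 0 fully back (start). A spring pushes it back with 2.7 N at 0, growing by 0.06 N per mm, plus about 1 N of friction; let go unlocked, it returns. The stem meets the stop somewhere between 0.036 and 0.076, with about 1 mm of give.
- handle (a joint): Angle of the handle about the rod, rad: 0 stem straight up, growing as it swings towards the front (case -x) and down; 1.57 stem level, pointing to the front; its own limits are -0.15 and 1.6. Off the notch the rail blocks it at about 0.3. It has light friction (0.04 N m) and stays where it is put.
- knob: Red ball, 20 mm across, on the end of the handle's steel stem (10 mm thick). Origin: ball centre, 55 mm from the rod's axis; z points outward along the stem, y along the rod. Pinched along y it can turn between the fingers. When level, the ball hangs 37 mm in front of the case's front face, 101 mm above the bench.
- tin: Small tin, 44 mm across, 42 mm high, loose on the rear part of the case's lid; leave it there. Origin: centre of its underside.
- jar: Small jar with black cap, 50 mm across, 60 mm high, a bystander. Origin: centre of its underside.
- meter: Yellow handheld meter, 150 x 80 x 35 mm, lying flat, a bystander. Origin: centre of its underside.
- driver: Screwdriver with orange handle, lying, a bystander.
- reel: Blue plastic reel, 90 mm across, 18 mm high, lying flat, a bystander. Origin: centre of its underside.
- sorter: Yellow sorting tray with partitions, 120 x 180 x 30 mm, a bystander. Origin: centre of its underside.

How it is judged:
By the outcome, as a careful person would: the job done as asked, in the order asked, and still so for the second after the job is handed in, with the robot touching nothing.
It also fails if it takes over 45 s, if anything falls off the work surface, if the arm or the gripper's body presses on something with over 40 N, if the wrist force passes 120 N, or if a joint passes its speed limit or range.

## Robot

A 6-joint arm with a two-finger parallel gripper is mounted at the origin on the work surface. World frame = base frame: x ahead of the robot, y to its left, z up, the work surface at z = 0. Lengths are in m, angles in rad, forces in N, time in s.
With the tool pointing down it reaches from about 0.275 to 0.725 m from the base axis. Payload 15.9 kg.
Tool frame: the origin (TCP) lies at the very end of the fingers, on their centre line; the grasp point (between the pads) lies 19 mm behind it (bot.grasp_offset is the distance from the TCP to the grasp point, in m); z points along the fingers, y is the line along which they close (so a half turn about z gives the same grasp; the last joint's range is limited). The gripper opens to 85 mm and grips with 20 to 120 N. Pads are 22 mm wide; open, the fingers measure 114 mm over their backs; the gripper's body (76 mm by 85 mm) begins 54 mm behind the grasp point. The pads swing forward as they close: fully open they stand 13 mm farther back than shut.
Start: joints at [1.153, 0.213, -0.034, 1.323, 0, 1.571], TCP at [0.203, 0.457, 0.231] pointing down, gripper open.
Joint ranges: [-2.98, 2.98], [-0.74, 1.72], [-1.14, 1.35], [-2.1, 2.04], [-1.57, 1.44], [-3.14, 3.14]. Speed limits (rad/s): [1.89, 1.89, 2.39, 2.57, 3.14, 3.14].

## Interface

Orientations are given as a unit quaternion [w, x, y, z].
In Python, from rig import bot gives the robot as it stands. The module is installed in compiled form; this text tells all that it offers.
- The arm moves only by the tool carry_out, never from a script. Its argument "series" is a list of rows, each an object of numbers: "dx", "dy", "dz": the shift along the tool's x, y, z as a fraction of full scale; "ax", "ay", "az": the turn, a rotation vector about the tool's x, y, z as a fraction of full scale. A call has 1 to 5 rows; each row shifts and turns the commanded pose from where the row before left it, along the tool's axes as they then stand; what a row does not reach is not made up. Full scale, the value 1, is 0.15 m for a shift and pi rad for a turn. A row lasts 1/8 s, in which the tool goes at most 62.5 mm and 10.7 degrees, less where a joint would pass 70% of its speed; a pose out of reach is approached as far as the arm can. A call with a number of a shift or a turn outside -1 to 1 is refused whole. A call with a gripper value outside its range is refused whole. "gripper" is the opening, from 0 (shut) to 1 (fully open), set as the call begins (left out, the last holds). The fingers move at their own pace and stop on an object; "squeeze" is the grip in N (left out, the last holds). Time passes only in rows, so rows that do not move let the fingers close. It gives the time, the measured TCP pose, the force, the opening and the grip force at its end, in the units of the state.
- bot.read_state(): the state, without advancing time (a new reading comes with each control period).
- bot.capture(name): name is "scene" or "top"; returns (picture, depth): 420x560x3 uint8, red, green, blue; 420x560 float32, m along the optical axis (not along the pixel's ray), 0 where there is no reading.
- bot.camera_info(name): a dict with "vfov" (degrees; the focal length in pixels is half the picture's height over the tangent of half this angle, whatever the lens; pixels are square), "cx", "cy" (the principal point, pixels), "extrinsics" (4x4, takes a point from world to camera coordinates). Camera axes: x right, y up, looking along -z (the intrinsics and any distortion apply to the point x, -y, -z); pixel columns grow to the right and rows downward; lengths in m; the calibration is good to about 2 mm. A picture is of the moment at which its call begins. camera_info takes no time and is no camera call.
- bot.finish_job(): hands the job in; it is judged then, once.
The state is a dict: "t": time; "joint_pos": joint angles; "qvel": joint speeds; "joint_torque": joint torques, N m; "position": TCP position; "ee_rot": TCP orientation; "wrist_force": force on the tool from outside, world axes, zero at the start; "moment": the same for the moment, N m; "opening": finger opening in m; "grasp_force": force on a finger pad.
Only numpy, scipy, OpenCV 4.12 (cv2) and the standard library are available. Lean on these libraries where they do the work, as an engineer would, in place of code of your own. Each camera call takes 0.05 s, during which the arm holds its last target. There are 200 camera calls.

## Working session

There is one attempt and no reset: what is moved stays moved. The work goes in short steps, Python scripts to look and compute and a tool call to move; the robot and the scene stay as the last step left them, time stands still between calls to the robot, and variables do not carry over. Pictures are saved under pics/ and viewed, at most 10 in all, crops included, and the job is handed in when it is done.

Besides the shell and the picture viewer there is one more tool, called after "Call:" by a JSON object that holds its "name" and its "arguments". carry_out: Moves the arm, as the interface text tells. Shift numbers are shares of 0.15 m and turn numbers shares of pi rad, none past 1 either way. Its arguments: {"type":"object","properties":{"series":{"type":"array","items":{"type":"object","properties":{"dx":{"type":"number","minimum":-1,"maximum":1},"dy":{"type":"number","minimum":-1,"maximum":1},"dz":{"type":"number","minimum":-1,"maximum":1},"ax":{"type":"number","minimum":-1,"maximum":1},"ay":{"type":"number","minimum":-1,"maximum":1},"az":{"type":"number","minimum":-1,"maximum":1}}}},"gripper":{"type":"number"},"squeeze":{"type":"number"}},"required":["series"]}

```bash
mkdir -p pics; cat > h.py <<'E'
import numpy as np,cv2
from rig import bot
def cam(n):
    i=bot.camera_info(n);return i,210/np.tan(np.radians(i['vfov'])/2),np.array(i['extrinsics'])
def ray(n,u,v):
    i,f,E=cam(n);d=np.array([(u-i['cx'])/f,-(v-i['cy'])/f,-1]);R=E[:3,:3]
    return -R.T@E[:3,3],R.T@d
def onz(n,u,v,z):
    c,d=ray(n,u,v);return c+d*(z-c[2])/d[2]
E
python3 - <<'E'
from h import *
for n in('scene','top'):
    p,d=bot.capture(n);np.savez(n,p=p,d=d);cv2.imwrite(f'pics/{n}0.png',p[...,::-1]);print(n,{k:v for k,v in bot.camera_info(n).items()})
print(bot.read_state())
E
```

```text
scene {'vfov': 51.31769379816183, 'cx': 278.99171839389084, 'cy': 210.91130667922639, 'extrinsics': array([[-0.32773209,  0.94463603,  0.01595163,  0.19695402],
       [-0.66737506, -0.24342414,  0.70381476,  0.24881594],
       [ 0.66873179,  0.22001697,  0.71020443, -1.48526267],
       [ 0.        ,  0.        ,  0.        ,  1.        ]])}
top {'vfov': 44.67921095949971, 'cx': 276.22722711728574, 'cy': 220.59653242449485, 'extrinsics': array([[ 0.02322556, -0.99966647, -0.01129226, -0.01874351],
       [ 0.9853928 ,  0.02098492,  0.16899902, -0.51114621],
       [-0.16870569, -0.01505241,  0.98555153, -1.32801916],
       [ 0.        ,  0.        ,  0.        ,  1.        ]])}
{'t': 0.1, 'joint_pos': array([ 1.15300157e+00,  2.13277575e-01, -3.49945087e-02,  1.32352337e+00,
        2.31836993e-05,  1.57078785e+00]), 'qvel': array([-1.80324113e-03, -1.99133049e-03,  1.76670367e-03,  1.26289024e-03,
       -6.11516529e-05,  1.37018145e-03]), 'joint_torque': array([ 5.83593828e-05, -6.87249827e+01,  4.87804234e+01,  1.22814614e-02,
        7.66901167e-05,  3.30526134e-06]), 'position': array([0.20273654, 0.45670375, 0.23088107]), 'ee_rot': array([-1.14942280e-04,  2.07377209e-01,  9.78260928e-01, -4.86299647e-04]), 'wrist_force': array([ 0.10342365, -0.68123233, -0.24940637]), 'moment': array([ 0.07392288, -0.00213353, -0.03580761]), 'grasp_force': 0.0, 'opening': 0.0854852562657466}
```

View pics/scene0.png

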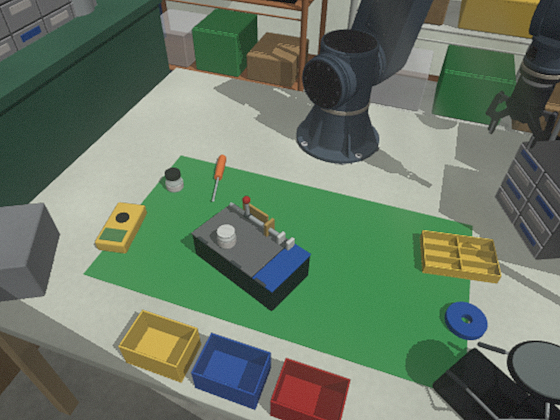

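View pics/top0.png

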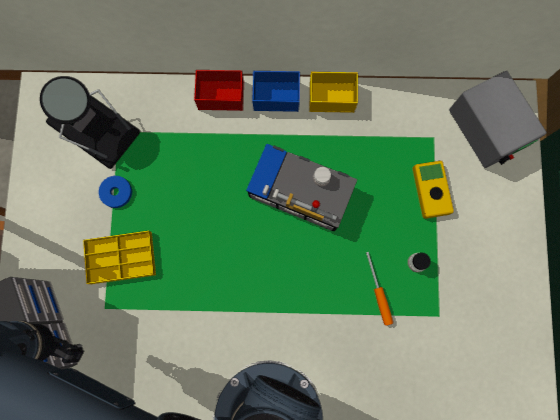

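The scene view shows the ball at about (246,200) and the brass rail to its right. In the top view the ball is at about (316,204), with the case rotated and the blue end at (268,170).

```bash
python3 - <<'E'
from h import *
P={}
for n in('scene','top'):
    z=np.load(n+'.npz');p=z['p'];d=z['d'];hsv=cv2.cvtColor(p,cv2.COLOR_RGB2HSV)
    win=np.zeros(p.shape[:2],bool)
    if n=='top': win[135:240,240:365]=1
    else: win[185:310,185:320]=1
    H,S,V=[hsv[...,i].astype(int) for i in range(3)]
    red=win&((H<6)|(H>174))&(S>150)&(V>80)
    brass=win&(H>10)&(H<28)&(S>90)&(V>90)
    blue=win&(H>105)&(H<125)&(S>150)
    for nm,m in(('red',red),('brass',brass),('blue',blue)):
        k,l,s,c=cv2.connectedComponentsWithStats(m.astype(np.uint8))
        for j in range(1,k):
            if s[j,4]>8: print(n,nm,c[j],s[j])
            if s[j,4]>8 and nm=='red': P[n]=c[j]
        if nm!='red':
            q=np.argwhere(m)[:,::-1].astype(np.int32); r=cv2.minAreaRect(q); print('rect',r,cv2.boxPoints(r).round(1).tolist())
    # depth lid mask -> world points for top
    if n=='top':
        i,f,E=cam(n); v,u=np.nonzero(win&(d>0)); D=d[v,u]
        X=np.stack([(u-i['cx'])/f*D,-(v-i['cy'])/f*D,-D],1); W=(X-E[:3,3])@E[:3,:3]
        lid=W[(W[:,2]>.078)&(W[:,2]<.095)]; print('lid z',np.median(lid[:,2]),len(lid))
        c,sz,a=cv2.minAreaRect((lid[:,:2]*1000).astype(np.float32)); print('lidrect',c,sz,a)
        hi=W[W[:,2]>.13];print('hi',len(hi))
    y0,y1,x0,x1=(140,240,240,365) if n=='top' else (185,310,185,320)
    cv2.imwrite(f'pics/{n}c.png',cv2.resize(p[y0:y1,x0:x1,::-1],None,fx=4.4,fy=4.4,interpolation=cv2.INTER_CUBIC))
(c1,d1),(c2,d2)=ray('scene',*P['scene']),ray('top',*P['top'])
t=np.linalg.lstsq(np.stack([d1,-d2],1),c2-c1,rcond=None)[0]
print('ball',c1+d1*t[0],c2+d2*t[1])
E
```

```text
scene red [245.9047619  199.47619048] [243 196   7   8  42]
scene brass [263.36898396 218.59893048] [249 204  25  32 187]
rect ((259.0570373535156, 213.01007080078125), (45.139678955078125, 15.975022315979004), 55.00798034667969) [[239.60000610351562, 199.10000610351562], [252.6999969482422, 189.89999389648438], [278.5, 226.89999389648438], [265.5, 236.10000610351562]]
scene blue [281.55406538 266.89354568] [ 253  244   57   48 1193]
rect ((281.1748046875, 266.1839599609375), (24.57748031616211, 58.50745391845703), 46.46879959106445) [[251.5, 277.3999938964844], [293.8999938964844, 237.10000610351562], [310.79998779296875, 254.89999389648438], [268.3999938964844, 295.20001220703125]]
top red [315.5        203.70833333] [312 200   8   8  48]
top brass [289.25       198.65909091] [286 193   7  12  44]
top brass [306.53535354 210.63636364] [289 204  35  15  99]
rect ((303.24920654296875, 209.52285766601562), (40.80377197265625, 12.535487174987793), 35.70669174194336) [[283.0, 202.6999969482422], [290.29998779296875, 192.5], [323.5, 216.3000030517578], [316.20001220703125, 226.5]]
top blue [265.97537879 170.93844697] [ 247  144   39   56 1056]
rect ((265.92901611328125, 171.4704132080078), (21.923076629638672, 51.69230651855469), 22.61986541748047) [[245.89999389648438, 191.10000610351562], [265.79998779296875, 143.39999389648438], [286.0, 151.8000030517578], [266.1000061035156, 199.5]]
lid z 0.08619287545005994 4280
lidrect (603.1024169921875, -72.73712158203125) (260.2077941894531, 142.9747314453125) 68.77835083007812
hi 85
ball [ 0.53728901 -0.10791782  0.15720238] [ 0.53639858 -0.10510438  0.15684284]
```

View pics/topc.png

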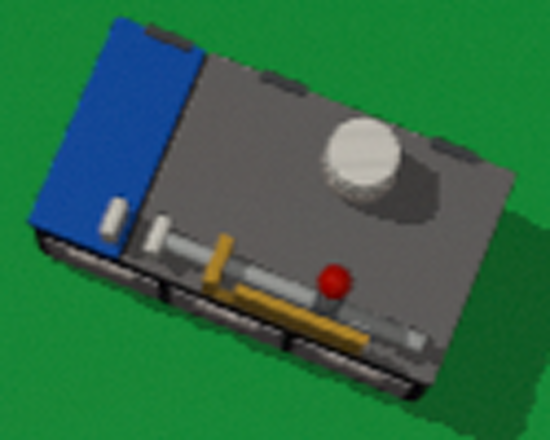

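View pics/scenec.png

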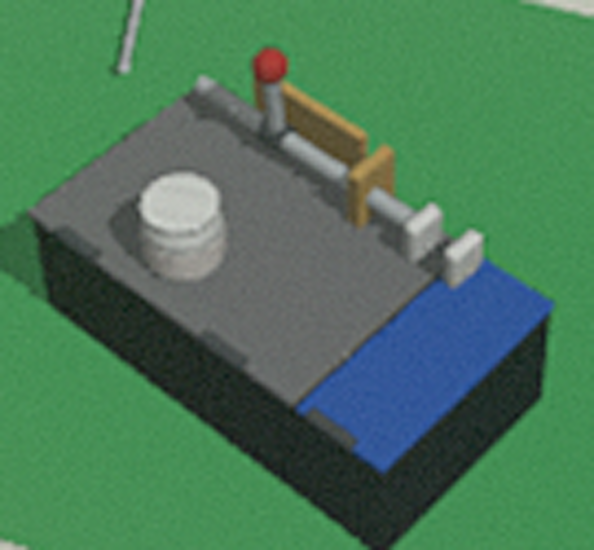

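The top crop shows the rail from about (235,290) to (367,345) and the stop at (218,265), left of the ball at (334,282). The scene crop agrees with this. The ball at about (0.536, -0.106, 0.156) matches the lid-based bolt axis to about 2 mm, and the yaw is about -21°. I'll start the approach.

Call:
{"name": "carry_out", "arguments": {"series": [{"dx":-0.286,"dy":-0.224,"az":-0.015},{"dx":-0.286,"dy":-0.224},{"dx":-0.286,"dy":-0.224},{"dx":-0.286,"dy":-0.224},{"dx":-0.286,"dy":-0.224}], "gripper": 1}}

```text
invalid input at $.series[0]: expected keys dx, dy, dz, ax, ay, az
```

Call:
{"name": "carry_out", "arguments": {"series": [{"dx":-0.286,"dy":-0.224},{"dx":-0.286,"dy":-0.224},{"dx":-0.286,"dy":-0.224},{"dx":-0.286,"dy":-0.224},{"dx":-0.286,"dy":-0.224}]}}

```text
invalid input at $.series[0]: expected keys dx, dy, dz, ax, ay, az
```

```bash
cat > rel.py <<'E'
from h import *
from scipy.spatial.transform import Rotation as R
def tool():
    s=bot.read_state();w,x,y,z=s['ee_rot'];return s,R.from_quat([x,y,z,w]).as_matrix()
E
python3 - <<'E'
from rel import *
s,M=tool();print(s['t'],s['position'],M.round(3).tolist(),s['wrist_force'].round(2))
for b in((.5365,-.1062,.156),): print('grasp->ball tool shares',(M.T@(np.array(b)-s['position']-np.array([0,0,-0.019]))/.15).round(3), 'y angle',np.degrees(np.arctan2(M[1,1],M[0,1])))
# rail direction, stop from top image at z=.123
z=np.load('top.npz');hsv=cv2.cvtColor(z['p'],cv2.COLOR_RGB2HSV).astype(int);m=np.zeros((420,560),bool);m[190:225,285:330]=1
m&=(hsv[...,0]>10)&(hsv[...,0]<28)&(hsv[...,1]>90)&(hsv[...,2]>90)
k,l,st,c=cv2.connectedComponentsWithStats(m.astype(np.uint8))
ps=-21.2*np.pi/180;X=np.array([np.cos(ps),np.sin(ps)]);Y=np.array([-X[1],X[0]]);C=np.array([.603,-.073])
for j in range(1,k):
    q=np.argwhere(l==j)[:,::-1]
    W=np.array([onz('top',u,v,.12)[:2] for u,v in q])
    e=np.linalg.eigh(np.cov(W.T))[1][:,1];print(st[j,4],'dir',np.degrees(np.arctan2(e[1],e[0])),'case xy range',((W-C)@X).min(),((W-C)@X).max(),((W-C)@Y).min(),((W-C)@Y).max())
print('ball case',(np.array([.5365,-.1062])-C)@X,(np.array([.5365,-.1062])-C)@Y)
E
```

```text
0.1 [0.20273654 0.45670375 0.23088107] [[-0.914, 0.406, -0.0], [0.406, 0.914, -0.001], [0.0, -0.001, -1.0]] [ 0.1  -0.68 -0.25]
grasp->ball tool shares [-3.556 -2.527  0.375] y angle 66.06260938844756
44 dir 159.0143316117606 case xy range -0.06989348188121189 -0.04045189046414287 0.008461463096773635 0.018648216698745283
99 dir 70.80777206079281 case xy range -0.07612443006252953 -0.06388414671246649 -0.08368631420090401 0.006657091489732627
ball case -0.049993597054106095 -0.055001184110814144
```

Call:
{"name": "carry_out", "arguments": {"series": [{"dx":-0.286,"dy":-0.224,"dz":0,"ax":0,"ay":0,"az":-0.016},{"dx":-0.286,"dy":-0.224,"dz":0,"ax":0,"ay":0,"az":0},{"dx":-0.286,"dy":-0.224,"dz":0,"ax":0,"ay":0,"az":0},{"dx":-0.286,"dy":-0.224,"dz":0,"ax":0,"ay":0,"az":0},{"dx":-0.286,"dy":-0.224,"dz":0,"ax":0,"ay":0,"az":0}], "gripper": 1}}

```text
t: 0.72
position: [0.3407, 0.2202, 0.2312]
ee_rot: [-0.0, 0.183, 0.983, 0.0]
wrist_force: [1.0, 1.1, 0.3]
opening: 0.0855
grasp_force: 0.0
```

Call:
{"name": "carry_out", "arguments": {"series": [{"dx":-0.286,"dy":-0.224,"dz":0,"ax":0,"ay":0,"az":0},{"dx":-0.286,"dy":-0.224,"dz":0,"ax":0,"ay":0,"az":0},{"dx":-0.286,"dy":-0.224,"dz":0,"ax":0,"ay":0,"az":0},{"dx":-0.286,"dy":-0.224,"dz":0,"ax":0,"ay":0,"az":0},{"dx":-0.286,"dy":-0.224,"dz":0,"ax":0,"ay":0,"az":0}]}}

```text
t: 1.35
position: [0.4806, -0.0139, 0.2311]
ee_rot: [-0.0, 0.183, 0.983, 0.0]
wrist_force: [0.3, 1.1, 0.1]
opening: 0.0856
grasp_force: 0.0
```

```bash
python3 - <<'E'
from rel import *
s,M=tool();print(s['t'],s['position'],s['wrist_force'].round(2),'y angle',np.degrees(np.arctan2(M[1,1],M[0,1])))
print((M.T@(np.array((.5362,-.1062,.156))-s['position']-np.array([0,0,-0.019]))/.15).round(3))
E
```

```text
1.35 [ 0.48062698 -0.01386393  0.23114302] [0.31 1.11 0.08] y angle 68.92834145917259
[-0.567 -0.441  0.374]
```

Call:
{"name": "carry_out", "arguments": {"series": [{"dx":-0.284,"dy":-0.22,"dz":0,"ax":0,"ay":0,"az":0},{"dx":-0.283,"dy":-0.22,"dz":0,"ax":0,"ay":0,"az":0},{"dx":0,"dy":0,"dz":0.125,"ax":0,"ay":0,"az":0},{"dx":0,"dy":0,"dz":0.125,"ax":0,"ay":0,"az":0},{"dx":0,"dy":0,"dz":0,"ax":0,"ay":0,"az":0}]}}

```text
t: 1.98
position: [0.5348, -0.1041, 0.1925]
ee_rot: [-0.001, 0.183, 0.983, 0.0]
wrist_force: [-0.0, 0.7, -0.1]
opening: 0.0856
grasp_force: 0.0
```

```bash
python3 - <<'E'
from rel import *
s,M=tool();print(s['t'],s['position'],s['wrist_force'].round(2))
print((M.T@(np.array((.5362,-.1062,.156))-s['position']-np.array([0,0,-0.019]))/.15).round(3))
p,d=bot.capture('scene')
a=cv2.resize(p[150:270,180:320,::-1],None,fx=4,fy=4,interpolation=cv2.INTER_CUBIC)
cv2.imwrite('pics/pre.png',a)
E
```

```text
1.975 [ 0.5348267  -0.10413047  0.19247939] [-0.02  0.71 -0.14]
[-0.014 -0.01   0.116]
```

View pics/pre.png

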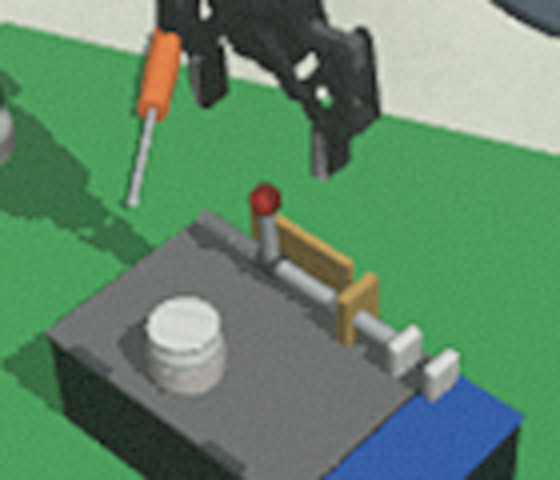

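The picture shows the open fingers above and astride the ball at (265,200), with the way down clear. Next I lower and close.

Call:
{"name": "carry_out", "arguments": {"series": [{"dx":-0.012,"dy":-0.003,"dz":0.06,"ax":0,"ay":0,"az":0},{"dx":0,"dy":0,"dz":0.056,"ax":0,"ay":0,"az":0},{"dx":0,"dy":0,"dz":0,"ax":0,"ay":0,"az":0}]}}

```text
t: 2.4
position: [0.5369, -0.1052, 0.1758]
ee_rot: [-0.001, 0.183, 0.983, -0.0]
wrist_force: [-0.7, -1.3, -0.5]
opening: 0.0856
grasp_force: 0.0
```

Call:
{"name": "carry_out", "arguments": {"series": [{"dx":0,"dy":0,"dz":0,"ax":0,"ay":0,"az":0},{"dx":0,"dy":0,"dz":0,"ax":0,"ay":0,"az":0},{"dx":0,"dy":0,"dz":0,"ax":0,"ay":0,"az":0},{"dx":0,"dy":0,"dz":0,"ax":0,"ay":0,"az":0},{"dx":0,"dy":0,"dz":0,"ax":0,"ay":0,"az":0}], "gripper": 0, "squeeze": 20}}

```text
t: 3.02
position: [0.5373, -0.1053, 0.1765]
ee_rot: [0.0, 0.183, 0.983, 0.0]
wrist_force: [-0.2, -0.5, 0.1]
opening: -0.0004
grasp_force: 0.0
```

Call:
{"name": "carry_out", "arguments": {"series": [{"dx":0,"dy":0,"dz":0,"ax":0,"ay":0,"az":0},{"dx":0,"dy":0,"dz":0,"ax":0,"ay":0,"az":0},{"dx":0,"dy":0,"dz":0,"ax":0,"ay":0,"az":0}]}}

```text
t: 3.4
position: [0.5373, -0.1053, 0.1764]
ee_rot: [-0.0, 0.183, 0.983, 0.0]
wrist_force: [-0.9, -0.3, 0.5]
opening: -0.0003
grasp_force: 0.0
```

I got the sign of the grasp offset wrong, so the fingers closed just above the ball. Nothing was touched. I'll reopen and go lower.

Call:
{"name": "carry_out", "arguments": {"series": [{"dx":0.004,"dy":0,"dz":0,"ax":0,"ay":0,"az":0},{"dx":0,"dy":0,"dz":0,"ax":0,"ay":0,"az":0},{"dx":0,"dy":0,"dz":0,"ax":0,"ay":0,"az":0},{"dx":0,"dy":0,"dz":0,"ax":0,"ay":0,"az":0},{"dx":0,"dy":0,"dz":0,"ax":0,"ay":0,"az":0}], "gripper": 1}}

```text
t: 4.03
position: [0.5367, -0.1051, 0.1764]
ee_rot: [-0.0, 0.183, 0.983, -0.0]
wrist_force: [-1.3, -0.2, -0.2]
opening: 0.085
grasp_force: 0.0
```

Call:
{"name": "carry_out", "arguments": {"series": [{"dx":0,"dy":0,"dz":0.09,"ax":0,"ay":0,"az":0},{"dx":0,"dy":0,"dz":0.09,"ax":0,"ay":0,"az":0},{"dx":0,"dy":0,"dz":0.083,"ax":0,"ay":0,"az":0},{"dx":0,"dy":0,"dz":0,"ax":0,"ay":0,"az":0}]}}

```text
t: 4.53
position: [0.5359, -0.1049, 0.1356]
ee_rot: [-0.001, 0.183, 0.983, 0.0]
wrist_force: [0.1, 0.5, 0.6]
opening: 0.0854
grasp_force: 0.0
```

Call:
{"name": "carry_out", "arguments": {"series": [{"dx":0,"dy":0,"dz":0,"ax":0,"ay":0,"az":0},{"dx":0,"dy":0,"dz":0,"ax":0,"ay":0,"az":0},{"dx":0,"dy":0,"dz":0,"ax":0,"ay":0,"az":0},{"dx":0,"dy":0,"dz":0,"ax":0,"ay":0,"az":0},{"dx":0,"dy":0,"dz":0,"ax":0,"ay":0,"az":0}], "gripper": 0, "squeeze": 20}}

```text
t: 5.15
position: [0.5369, -0.1053, 0.1373]
ee_rot: [0.0, 0.183, 0.983, -0.0]
wrist_force: [-0.8, -2.0, 4.7]
opening: 0.0179
grasp_force: 19.4
```

Gripped. Now I slide left along +y. The image puts the stop at about 57 mm of travel, so I'll go 45 mm first and then feel for it.

Call:
{"name": "carry_out", "arguments": {"series": [{"dx":0,"dy":0.05,"dz":0,"ax":0,"ay":0,"az":0},{"dx":0,"dy":0.05,"dz":0,"ax":0,"ay":0,"az":0},{"dx":0,"dy":0.05,"dz":0,"ax":0,"ay":0,"az":0},{"dx":0,"dy":0.05,"dz":0,"ax":0,"ay":0,"az":0}]}}

```text
t: 5.65
position: [0.5477, -0.0772, 0.1372]
ee_rot: [0.0, 0.183, 0.983, -0.001]
wrist_force: [-0.8, -4.5, 5.2]
opening: 0.0184
grasp_force: 19.6
```

```bash
cat > st.py <<'E'
from rel import *
s,M=tool();Y=np.array([.362,.932,0]);X=np.array([.932,-.362,0]);p0=np.array([.5369,-.1053,.1373])
print(s['t'],'d case xyz mm',[round(float((s['position']-p0)@a)*1000,1) for a in(X,Y,np.array([0,0,1]))],'F case',[round(float(s['wrist_force']@a),1) for a in(X,Y,np.array([0,0,1]))],'op',s['opening'],s['grasp_force'])
E
python3 st.py
```

```text
5.65 d case xyz mm [-0.1, 30.1, -0.1] F case [0.9, -4.5, 5.2] op 0.01838902798196339 19.55832928419113
```

Call:
{"name": "carry_out", "arguments": {"series": [{"dx":0,"dy":0.03,"dz":0,"ax":0,"ay":0,"az":0},{"dx":0,"dy":0.03,"dz":0,"ax":0,"ay":0,"az":0},{"dx":0,"dy":0.03,"dz":0,"ax":0,"ay":0,"az":0},{"dx":0,"dy":0.02,"dz":0,"ax":0,"ay":0,"az":0},{"dx":0,"dy":0.02,"dz":0,"ax":0,"ay":0,"az":0}]}}

```text
t: 6.28
position: [0.5547, -0.0593, 0.1373]
ee_rot: [0.0, 0.183, 0.983, -0.001]
wrist_force: [-0.6, -6.9, 6.0]
opening: 0.0183
grasp_force: 19.6
```

Call:
{"name": "carry_out", "arguments": {"series": [{"dx":0,"dy":0.013,"dz":0,"ax":0,"ay":0,"az":0},{"dx":0,"dy":0,"dz":0,"ax":0,"ay":0,"az":0}]}}

```text
t: 6.52
position: [0.5554, -0.0574, 0.1373]
ee_rot: [0.0, 0.183, 0.983, -0.001]
wrist_force: [-0.5, -4.5, 5.4]
opening: 0.0183
grasp_force: 19.6
```

```bash
python3 st.py
```

```text
6.525 d case xyz mm [-0.1, 51.4, -0.0] F case [1.2, -4.3, 5.4] op 0.018288711842719907 19.55662250518799
```

Call:
{"name": "carry_out", "arguments": {"series": [{"dx":0,"dy":0.01,"dz":0,"ax":0,"ay":0,"az":0},{"dx":0,"dy":0,"dz":0,"ax":0,"ay":0,"az":0}]}}

```text
t: 6.78
position: [0.5559, -0.0561, 0.1373]
ee_rot: [0.0, 0.183, 0.983, -0.001]
wrist_force: [-1.3, -6.2, 5.8]
opening: 0.0184
grasp_force: 19.6
```

Call:
{"name": "carry_out", "arguments": {"series": [{"dx":0,"dy":0.008,"dz":0,"ax":0,"ay":0,"az":0},{"dx":0,"dy":0,"dz":0,"ax":0,"ay":0,"az":0}]}}

```text
t: 7.02
position: [0.5564, -0.055, 0.1373]
ee_rot: [0.0, 0.183, 0.983, -0.001]
wrist_force: [-2.7, -6.0, 5.4]
opening: 0.0186
grasp_force: 19.6
```

```bash
python3 st.py
```

```text
7.025 d case xyz mm [-0.1, 53.9, -0.0] F case [-0.3, -6.6, 5.4] op 0.018572390186202558 19.59721952676773
```

Call:
{"name": "carry_out", "arguments": {"series": [{"dx":0,"dy":0.006,"dz":0,"ax":0,"ay":0,"az":0},{"dx":0,"dy":0,"dz":0,"ax":0,"ay":0,"az":0}]}}

```text
t: 7.28
position: [0.5567, -0.0542, 0.1373]
ee_rot: [0.0, 0.183, 0.983, -0.001]
wrist_force: [-2.1, -6.5, 6.2]
opening: 0.018
grasp_force: 19.6
```

Call:
{"name": "carry_out", "arguments": {"series": [{"dx":0,"dy":0.005,"dz":0,"ax":0,"ay":0,"az":0},{"dx":0,"dy":0,"dz":0,"ax":0,"ay":0,"az":0}]}}

```text
t: 7.52
position: [0.5569, -0.0535, 0.1372]
ee_rot: [0.0, 0.183, 0.983, -0.001]
wrist_force: [-1.7, -6.3, 5.1]
opening: 0.0183
grasp_force: 19.6
```

Call:
{"name": "carry_out", "arguments": {"series": [{"dx":0,"dy":0.005,"dz":0,"ax":0,"ay":0,"az":0},{"dx":0,"dy":0,"dz":0,"ax":0,"ay":0,"az":0}]}}

```text
t: 7.78
position: [0.5572, -0.0528, 0.1373]
ee_rot: [0.0, 0.183, 0.983, -0.001]
wrist_force: [-2.1, -6.4, 5.6]
opening: 0.0181
grasp_force: 19.6
```

Call:
{"name": "carry_out", "arguments": {"series": [{"dx":0,"dy":0.005,"dz":0,"ax":0,"ay":0,"az":0},{"dx":0,"dy":0,"dz":0,"ax":0,"ay":0,"az":0}]}}

```text
t: 8.02
position: [0.5575, -0.0521, 0.1372]
ee_rot: [0.0, 0.183, 0.983, -0.001]
wrist_force: [-1.7, -6.9, 5.1]
opening: 0.0184
grasp_force: 19.6
```

Call:
{"name": "carry_out", "arguments": {"series": [{"dx":0,"dy":0.005,"dz":0,"ax":0,"ay":0,"az":0},{"dx":0,"dy":0,"dz":0,"ax":0,"ay":0,"az":0}]}}

```text
t: 8.28
position: [0.5577, -0.0516, 0.1373]
ee_rot: [0.0, 0.183, 0.983, -0.001]
wrist_force: [-2.5, -7.8, 5.9]
opening: 0.0181
grasp_force: 19.7
```

Call:
{"name": "carry_out", "arguments": {"series": [{"dx":0,"dy":0.003,"dz":0,"ax":0,"ay":0,"az":0},{"dx":0,"dy":0,"dz":0,"ax":0,"ay":0,"az":0}]}}

```text
t: 8.52
position: [0.5577, -0.0514, 0.1373]
ee_rot: [0.0, 0.183, 0.983, -0.001]
wrist_force: [-3.5, -9.6, 6.7]
opening: 0.0184
grasp_force: 19.8
```

```bash
python3 st.py
```

```text
8.525 d case xyz mm [-0.1, 57.7, -0.0] F case [0.2, -10.2, 6.7] op 0.018378285826122658 19.834814965724945
```

The stop is felt: force rose from 6.6 to 10.2 N at 57.7 mm, of which about 7 N is spring, and that agrees with the image estimate. Holding there, I start the swing and check at about 0.3 rad.

Call:
{"name": "carry_out", "arguments": {"series": [{"dx":0.0366,"dy":0,"dz":0.0018,"ax":0,"ay":0,"az":0},{"dx":0.0362,"dy":0,"dz":0.0055,"ax":0,"ay":0,"az":0},{"dx":0,"dy":0,"dz":0,"ax":0,"ay":0,"az":0}]}}

```text
t: 8.9
position: [0.547, -0.0473, 0.136]
ee_rot: [-0.0, 0.183, 0.983, -0.001]
wrist_force: [-4.7, -8.4, 6.0]
opening: 0.0181
grasp_force: 19.9
```

```bash
python3 st.py
```

```text
8.9 d case xyz mm [-11.6, 57.7, -1.3] F case [-1.3, -9.5, 6.0] op 0.018102719170398934 19.91503670811653
```

Call:
{"name": "carry_out", "arguments": {"series": [{"dx":0.018,"dy":0,"dz":0.004,"ax":0,"ay":0,"az":0},{"dx":0.0176,"dy":0,"dz":0.005,"ax":0,"ay":0,"az":0},{"dx":0.0173,"dy":0,"dz":0.006,"ax":0,"ay":0,"az":0},{"dx":0,"dy":0,"dz":0,"ax":0,"ay":0,"az":0}]}}

```text
t: 9.4
position: [0.5397, -0.0445, 0.1337]
ee_rot: [-0.0, 0.183, 0.983, -0.001]
wrist_force: [-4.6, -9.9, 3.8]
opening: 0.018
grasp_force: 20.1
```

```bash
python3 st.py
```

```text
9.4 d case xyz mm [-19.4, 57.7, -3.6] F case [-0.7, -10.9, 3.8] op 0.01802514120252404 20.074961185455322
```

Call:
{"name": "carry_out", "arguments": {"series": [{"dx":0.0338,"dy":-0.0015,"dz":0.0142,"ax":0,"ay":0,"az":0},{"dx":0.0475,"dy":0,"dz":0.0275,"ax":0,"ay":0,"az":0},{"dx":0,"dy":0,"dz":0,"ax":0,"ay":0,"az":0}]}}

```text
t: 9.78
position: [0.5278, -0.04, 0.127]
ee_rot: [-0.001, 0.183, 0.983, -0.001]
wrist_force: [-3.4, -7.2, 0.8]
opening: 0.0179
grasp_force: 20.2
```

```bash
python3 st.py
```

```text
9.775 d case xyz mm [-32.2, 57.6, -10.3] F case [-0.6, -8.0, 0.8] op 0.01793041041237112 20.233618319034576
```

Call:
{"name": "carry_out", "arguments": {"series": [{"dx":0.0292,"dy":0,"dz":0.0222,"ax":0,"ay":0,"az":0},{"dx":0.0268,"dy":0,"dz":0.025,"ax":0,"ay":0,"az":0},{"dx":0.0242,"dy":0,"dz":0.0275,"ax":0,"ay":0,"az":0},{"dx":0.0214,"dy":0,"dz":0.0299,"ax":0,"ay":0,"az":0},{"dx":0,"dy":0,"dz":0,"ax":0,"ay":0,"az":0}]}}

```text
t: 10.4
position: [0.5136, -0.0345, 0.1112]
ee_rot: [-0.001, 0.183, 0.983, -0.001]
wrist_force: [-3.9, -8.2, -0.1]
opening: 0.0181
grasp_force: 20.9
```

```bash
python3 st.py
```

```text
10.4 d case xyz mm [-47.3, 57.6, -26.1] F case [-0.6, -9.0, -0.1] op 0.01810459148604364 20.86393117904663
```

Call:
{"name": "carry_out", "arguments": {"series": [{"dx":0.0182,"dy":0,"dz":0.0316,"ax":0,"ay":0,"az":0},{"dx":0.015,"dy":0,"dz":0.0336,"ax":0,"ay":0,"az":0},{"dx":0.0115,"dy":0,"dz":0.0347,"ax":0,"ay":0,"az":0},{"dx":0.008,"dy":0,"dz":0.0359,"ax":0,"ay":0,"az":0},{"dx":0,"dy":0,"dz":0,"ax":0,"ay":0,"az":0}]}}

```text
t: 11.02
position: [0.5063, -0.0316, 0.0907]
ee_rot: [-0.001, 0.183, 0.983, -0.001]
wrist_force: [-3.4, -7.6, 0.1]
opening: 0.0185
grasp_force: 21.4
```

```bash
python3 st.py
```

```text
11.025 d case xyz mm [-55.2, 57.6, -46.6] F case [-0.5, -8.3, 0.1] op 0.018526761327480937 21.38545721769333
```

Call:
{"name": "carry_out", "arguments": {"series": [{"dx":0.003,"dy":0,"dz":0.03,"ax":0,"ay":0,"az":0},{"dx":0,"dy":0,"dz":0.026,"ax":0,"ay":0,"az":0},{"dx":0,"dy":0,"dz":0.008,"ax":0,"ay":0,"az":0},{"dx":0,"dy":0,"dz":0,"ax":0,"ay":0,"az":0}]}}

```text
t: 11.52
position: [0.5057, -0.0314, 0.0812]
ee_rot: [-0.001, 0.183, 0.983, -0.001]
wrist_force: [-5.0, -6.7, -0.2]
opening: 0.0181
grasp_force: 21.6
```

```bash
python3 st.py; python3 - <<'E'
from h import *
p,d=bot.capture('scene')
cv2.imwrite('pics/lvl.png',cv2.resize(p[150:270,180:320,::-1],None,fx=4,fy=4,interpolation=cv2.INTER_CUBIC))
E
```

```text
11.525 d case xyz mm [-55.8, 57.6, -56.1] F case [-2.2, -8.0, -0.2] op 0.018146656397548856 21.55615657567978
```

View pics/lvl.png

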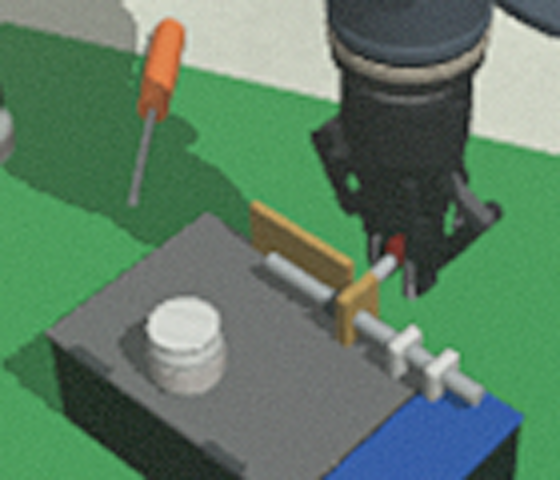

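The handle lies level in the notch, with the stem running past the stop to the ball at (397,245). Now I ease the bolt back onto the notch edge, let go and back away upward.

Call:
{"name": "carry_out", "arguments": {"series": [{"dx":0,"dy":-0.008,"dz":0.003,"ax":0,"ay":0,"az":0},{"dx":0,"dy":0,"dz":0,"ax":0,"ay":0,"az":0}]}}

```text
t: 11.82
position: [0.5053, -0.0323, 0.0809]
ee_rot: [-0.001, 0.183, 0.983, -0.0]
wrist_force: [-5.6, -5.0, 1.6]
opening: 0.0183
grasp_force: 21.5
```

Call:
{"name": "carry_out", "arguments": {"series": [{"dx":0,"dy":0,"dz":0,"ax":0,"ay":0,"az":0},{"dx":0,"dy":0,"dz":0,"ax":0,"ay":0,"az":0},{"dx":0,"dy":0,"dz":0,"ax":0,"ay":0,"az":0},{"dx":0,"dy":0,"dz":0,"ax":0,"ay":0,"az":0},{"dx":0,"dy":0,"dz":0,"ax":0,"ay":0,"az":0}], "gripper": 1}}

```text
t: 12.45
position: [0.5062, -0.0321, 0.0812]
ee_rot: [-0.0, 0.183, 0.983, 0.0]
wrist_force: [-0.1, 0.8, -0.1]
opening: 0.0855
grasp_force: 0.0
```

Call:
{"name": "carry_out", "arguments": {"series": [{"dx":0.05,"dy":0,"dz":-0.15,"ax":0,"ay":0,"az":0},{"dx":0.05,"dy":0,"dz":-0.3,"ax":0,"ay":0,"az":0},{"dx":0.15,"dy":0.1,"dz":-0.3,"ax":0,"ay":0,"az":0},{"dx":0.2,"dy":0.3,"dz":0,"ax":0,"ay":0,"az":0},{"dx":0.2,"dy":0.3,"dz":0,"ax":0,"ay":0,"az":0}]}}

```text
t: 13.08
position: [0.4528, 0.102, 0.1944]
ee_rot: [0.001, 0.183, 0.983, 0.0]
wrist_force: [1.1, -0.5, 1.1]
opening: 0.0853
grasp_force: 0.0
```

```bash
python3 - <<'E'
from h import *
p,d=bot.capture('scene');q,_=bot.capture('top')
a=cv2.resize(p[180:300,180:320,::-1],(560,480),interpolation=cv2.INTER_CUBIC)
cv2.imwrite('pics/end.png',a);P={}
for n,i in(('scene',p),('top',q)):
    h=cv2.cvtColor(i,cv2.COLOR_RGB2HSV).astype(int);w=np.zeros((420,560),bool);w[(slice(135,250),slice(240,365)) if n=='top' else (slice(185,310),slice(185,320))]=1
    m=w&((h[...,0]<6)|(h[...,0]>174))&(h[...,1]>150)&(h[...,2]>60);P[n]=np.argwhere(m)[:,::-1].mean(0);print(n,m.sum(),P[n])
(c1,d1),(c2,d2)=ray('scene',*P['scene']),ray('top',*P['top'])
t=np.linalg.lstsq(np.stack([d1,-d2],1),c2-c1,rcond=None)[0];print('ball',c1+d1*t[0],c2+d2*t[1],bot.read_state()['t'])
E
```

```text
scene 30 [279.56666667 211.3       ]
top 33 [285.51515152 219.39393939]
ball [ 0.50400424 -0.0340177   0.11125917] [ 0.50345245 -0.03199709  0.11115688] 13.175
```

View pics/end.png

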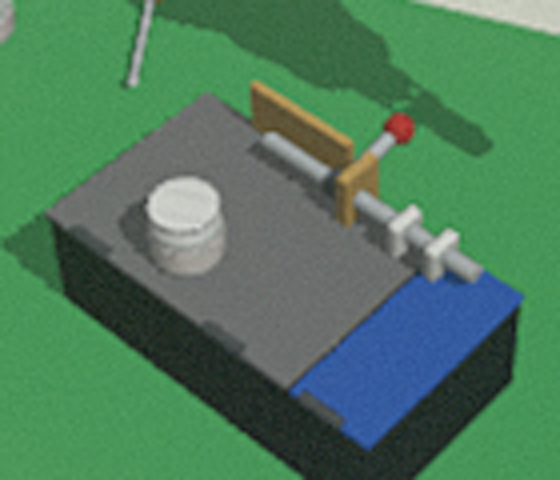

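The handle is locked in the notch and the tin is undisturbed. The ball is at z of about 0.111 rather than 0.101, probably lifted a little as the opening pads swung back. I'll press it gently home with closed fingertips.

Call:
{"name": "carry_out", "arguments": {"series": [{"dx":-0.21,"dy":-0.238,"dz":0,"ax":0,"ay":0,"az":0},{"dx":-0.21,"dy":-0.238,"dz":0,"ax":0,"ay":0,"az":0},{"dx":-0.208,"dy":-0.239,"dz":0,"ax":0,"ay":0,"az":0},{"dx":0,"dy":0,"dz":0.15,"ax":0,"ay":0,"az":0},{"dx":0,"dy":0,"dz":0.15,"ax":0,"ay":0,"az":0}], "gripper": 0}}

```text
t: 13.8
position: [0.5026, -0.0341, 0.1481]
ee_rot: [0.0, 0.183, 0.983, 0.0]
wrist_force: [0.9, -0.3, -1.2]
opening: -0.0
grasp_force: 0.0
```

Call:
{"name": "carry_out", "arguments": {"series": [{"dx":0,"dy":0,"dz":0.06,"ax":0,"ay":0,"az":0},{"dx":0,"dy":0,"dz":0.04,"ax":0,"ay":0,"az":0},{"dx":0,"dy":0,"dz":0,"ax":0,"ay":0,"az":0}]}}

```text
t: 14.18
position: [0.5024, -0.0331, 0.134]
ee_rot: [0.0, 0.183, 0.983, -0.0]
wrist_force: [-0.6, -0.9, 0.3]
opening: 0.0002
grasp_force: 0.0
```

Call:
{"name": "carry_out", "arguments": {"series": [{"dx":0,"dy":0,"dz":0.04,"ax":0,"ay":0,"az":0},{"dx":0,"dy":0,"dz":0.04,"ax":0,"ay":0,"az":0},{"dx":0,"dy":0,"dz":0.04,"ax":0,"ay":0,"az":0},{"dx":0,"dy":0,"dz":0,"ax":0,"ay":0,"az":0}]}}

```text
t: 14.68
position: [0.502, -0.0331, 0.1152]
ee_rot: [-0.0, 0.183, 0.983, -0.0]
wrist_force: [0.2, 0.0, 1.1]
opening: 0.0001
grasp_force: 0.0
```

Call:
{"name": "carry_out", "arguments": {"series": [{"dx":0,"dy":0,"dz":0.013,"ax":0,"ay":0,"az":0},{"dx":0,"dy":0,"dz":0.013,"ax":0,"ay":0,"az":0},{"dx":0,"dy":0,"dz":0,"ax":0,"ay":0,"az":0}]}}

```text
t: 15.05
position: [0.5023, -0.0331, 0.1118]
ee_rot: [-0.0, 0.183, 0.983, 0.0]
wrist_force: [-0.1, 1.1, 0.2]
opening: 0.0001
grasp_force: 0.0
```

Call:
{"name": "carry_out", "arguments": {"series": [{"dx":0,"dy":0,"dz":0.006,"ax":0,"ay":0,"az":0},{"dx":0,"dy":0,"dz":0.004,"ax":0,"ay":0,"az":0},{"dx":0,"dy":0,"dz":0,"ax":0,"ay":0,"az":0}]}}

```text
t: 15.42
position: [0.5023, -0.0331, 0.1103]
ee_rot: [-0.0, 0.183, 0.983, -0.0]
wrist_force: [-0.6, 0.4, 2.0]
opening: -0.0002
grasp_force: 0.3
```

Call:
{"name": "carry_out", "arguments": {"series": [{"dx":0,"dy":0,"dz":0.004,"ax":0,"ay":0,"az":0},{"dx":0,"dy":0,"dz":0,"ax":0,"ay":0,"az":0}]}}

```text
t: 15.68
position: [0.5023, -0.0331, 0.1097]
ee_rot: [-0.0, 0.183, 0.983, -0.0]
wrist_force: [0.2, 0.6, 0.5]
opening: 0.0001
grasp_force: 0.4
```

There is light contact with the ball's top at 0.1097, meaning the handle is level. Now I retreat and check.

Call:
{"name": "carry_out", "arguments": {"series": [{"dx":0,"dy":0,"dz":-0.1,"ax":0,"ay":0,"az":0},{"dx":0,"dy":0,"dz":-0.3,"ax":0,"ay":0,"az":0},{"dx":0.2,"dy":0.2,"dz":-0.2,"ax":0,"ay":0,"az":0},{"dx":0.2,"dy":0.3,"dz":0,"ax":0,"ay":0,"az":0},{"dx":0.2,"dy":0.3,"dz":0,"ax":0,"ay":0,"az":0}]}}

```text
t: 16.3
position: [0.4614, 0.1126, 0.2013]
ee_rot: [0.001, 0.183, 0.983, 0.0]
wrist_force: [1.1, -0.6, 0.6]
opening: 0.0003
grasp_force: 0.0
```

```bash
python3 - <<'E'
from h import *
p,d=bot.capture('scene');q,_=bot.capture('top')
cv2.imwrite('pics/end2.png',cv2.resize(p[180:300,180:320,::-1],(560,480),interpolation=cv2.INTER_CUBIC));P={}
for n,i in(('scene',p),('top',q)):
    h=cv2.cvtColor(i,cv2.COLOR_RGB2HSV).astype(int);w=np.zeros((420,560),bool);w[(slice(135,250),slice(240,365)) if n=='top' else (slice(185,310),slice(185,320))]=1
    m=w&((h[...,0]<6)|(h[...,0]>174))&(h[...,1]>150)&(h[...,2]>40);P[n]=np.argwhere(m)[:,::-1].mean(0);print(n,m.sum(),P[n])
(c1,d1),(c2,d2)=ray('scene',*P['scene']),ray('top',*P['top'])
t=np.linalg.lstsq(np.stack([d1,-d2],1),c2-c1,rcond=None)[0];print('ball',c1+d1*t[0],c2+d2*t[1],bot.read_state()['t'])
E
```

```text
scene 30 [279.76666667 213.83333333]
top 32 [285.21875 220.125  ]
ball [ 0.50368665 -0.03344176  0.10223025] [ 0.50310355 -0.03130303  0.1021242 ] 16.4
```

View pics/end2.png

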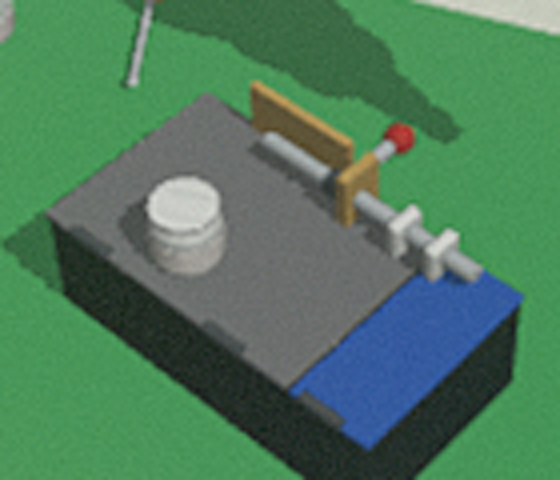

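The ball, now at (399,138) in the crop, measures z of about 0.102, so the handle is level. The bolt is locked in the notch, the tin is untouched and the robot is clear.

```bash
python3 -c "
from rig import bot
print(bot.finish_job())"
```

```text
the job is handed in; nothing more can be done
None
```

The case is bolted shut and handed in at about 16.4 s: the bolt was felt against its stop at about 58 mm, the handle is level in the notch and stayed there on release (its last few mm pressed home afterwards with closed fingertips), no force reading passed 11 N, and the last view of the case showed the tin in place.

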